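# Hold the feed-shaft collar on its set-screw flat

### The job

The collar of the strip feed shaft has to go back on. Pinch the shaft stub between the fingers, one finger pressing on its flat, and turn it until the flat faces the yellow mark on the housing; then slip the loose collar over the shaft with its brass set screw over the flat, and finish still gripping the collar there, level and centred on the height of the flat, clear of the bearing below, so that a fitter can run the screw in. Leave the other things on the worktop where they are.

Things in the scene. Friction and masses are not known exactly. Their poses are not given: they have to be found in the camera images.
- station: Fixed green bearing housing, 100 x 100 mm, 46 mm high, with the upright shaft at its centre. Origin on the worktop below the shaft axis, z up; x points from the axis along the yellow mark (stripe 12 mm wide, on the top and down that side), roughly away from the robot. A tunnel 50 mm wide, 34 mm high runs to +y to a steel funnel 144 mm across, 45 mm high, centred 200 mm from the axis.
- flat (a point): Blue flat on the D-shaped shaft stub, 15 mm wide, 40 mm long (56 to 96 mm above the worktop). Origin ON THE SHAFT AXIS at the flat's mid-height (76 mm up); x points out squarely through the flat, z up; it turns with the shaft. The face is 6.5 mm from the axis. Fingers closed squarely on flat and round back stop at 16.5 mm, on the round alone at 20 mm: so they feel the flat.
- shaft (a joint): Turn of the shaft about its upright axis, rad, anticlockwise from above positive; 0: flat faces the yellow mark; starts at 0.5 to 1.4. Friction 0.06 N m, stays where left. Stub 20 mm in diameter, from a bearing shoulder (30 mm across, top 52 mm above the worktop) up to 100 mm, chamfered over the last 3.5 mm.
- collar_center (a point): Centre, half-way up, of the loose bright metal collar, flat on the worktop at the start: 40 mm across, 22 mm high, bore 23 mm, about 145 g. z is its axis, x points along its brass set screw. The screw's point stands into the bore to 8 mm from the axis, so the collar passes over the shaft only with the screw over the flat (within 20 degrees). Grip it across the sides square to the screw.
- set_screw (a point): The set screw's head (8 mm thick, ends 31 mm from the collar's axis): this point is 26 mm from the axis along the collar's x, half-way up the collar.
- canister: Bystander: brass tube canister standing upright, 73 mm across, 150 mm high; origin under its centre.
- flashlight: Bystander: knurled steel flashlight lying along its x, 160 mm long, 34 mm high; origin under its middle.
- cup: Bystander: white melamine cup, 76 mm across, 85 mm high; origin under its centre.
- spacer0: Bystander: amber plastic strip spacer, a channel 110 mm long (its y), 26 mm wide, 14 mm high; origin under its centre.
- spacer1: Bystander: amber plastic strip spacer, a channel 110 mm long (its y), 26 mm wide, 14 mm high; origin under its centre.
- spacer2: Bystander: amber plastic strip spacer, a channel 110 mm long (its y), 26 mm wide, 14 mm high; origin under its centre.
There are look-alikes about, which are no part of the job. What is shaped like the part that bears collar_center but blue is not meant.

How it is judged:
By the outcome, as a careful person would: the job done as asked, in the order asked, and still so for the second after the job is handed in, while the arm keeps its last pose, push and grip.
It also fails if it takes over 48 s, if anything falls off the work surface, if the arm or the gripper's body presses on something with over 40 N, if the wrist force passes 120 N, or if a joint passes its speed limit or range.

### The arm

A 6-joint arm with a two-finger parallel gripper is mounted at the origin on the work surface. World frame = base frame: x ahead of the robot, y to its left, z up, the work surface at z = 0. Lengths are in m, angles in rad, forces in N, time in s.
With the tool pointing down it reaches from about 0.375 to 0.925 m from the base axis. Payload 5.7 kg.
Tool frame: the origin (TCP) lies between the finger pads; the fingertips stand 11 mm ahead of it and the grasp point (between the pads) lies 8 mm behind it; z points along the fingers, x is the direction in which the jaws open and shut, and the axes are right-handed (so a half turn about z gives the same grasp; the last joint's range is limited). The gripper opens to 85 mm and grips with 20 to 120 N. Pads are 22 mm wide; open, the fingers measure 114 mm over their backs; the gripper's body (76 mm by 85 mm) begins 54 mm behind the grasp point. The pads swing forward as they close: fully open they stand 13 mm farther back than shut.
Start: joints at [-1.39, 0.359, 1.51, -0, 1.272, -0.115], TCP at [0.175, -0.574, 0.242] pointing down, gripper open.
Joint ranges: [-2.97, 2.97], [-1.01, 2.36], [0.21, 2.38], [-0.96, 4.11], [0.2, 2.71], [-2.98, 2.98]. Speed limits (rad/s): [2.39, 2.39, 3.14, 3.14, 3.14, 3.14].

### API

Orientations are given as [roll, pitch, yaw] about the fixed x, y, z axes, in that order (R = Rz(yaw) Ry(pitch) Rx(roll)).
In Python, from cell import * gives the robot as it stands.
- The arm moves only by the tool step_arm, never from a script. Its argument "moves" is one flat list of numbers, 7 for each row, row after row: the shift along the tool's x, y, z in mm, then the turn, a rotation vector about the tool's x, y, z in degrees, then the opening, from -1 (shut) to 1 (fully open), so that 0 is half open. In form: [x, y, z, ax, ay, az, hand, x, y, z, ax, ay, az, hand, ...]. A call has 1 to 8 rows; each row shifts and turns the commanded pose from where the row before left it, along the tool's axes as they then stand; what a row does not reach is not made up. A row lasts 1/8 s, in which the tool goes at most 62.5 mm and 10.7 degrees, less where a joint would pass 70% of its speed; a pose out of reach is approached as far as the arm can. A call with a gripper value outside its range is refused whole. The fingers move at their own pace and stop on an object; "force" is the grip in N (left out, the last holds). Time passes only in rows, so rows that do not move let the fingers close. It gives the time, the measured TCP pose, the force and the opening at its end, in the units of the state.
- state(): the state, without advancing time (a new reading comes with each control period).
- read_camera(name): name is "side" or "top"; returns a dict with "pixels" (420x560x3 uint8, red, green, blue), "depth" (420x560 float32, m along the optical axis (not along the pixel's ray), 0 where there is no reading), "K" (3x3 intrinsics, pixels), "dist_coeffs" ([k1, k2, p1, p2, k3] as OpenCV has them; the pictures are not rectified), "R" (3x3) and "t" (3): a world point X has camera coordinates R X + t. Camera axes: x right, y down, z forward; pixel columns grow to the right and rows downward; lengths in m; the calibration is good to about 2 mm. A picture is of the moment at which its call begins.
- hand_in(): hands the job in, once; it reports no verdict.
Trained networks look in the newest picture that a camera, given by its name, has taken for a name from the list of things; names that differ only in an ending like _2 or _b are one class to them, and where a whole thing is asked for, a point or a joint stands for the part that bears it (a point fixed in the world has none). Each returns a list of dicts, best first, with "p" (0 to 1); they miss things now and then, are a little off and sometimes report something else, mostly with a low value. They report only what shows in the picture. A call takes as long as a camera call. They do not tell look-alikes from the thing itself.
- spot_in(camera, thing): "centre" ([column, row] in pixels, amid what is visible of it).
The state is a dict: "time_s": time; "qpos": joint angles; "qd": joint speeds; "tau": joint torques, N m; "tcp_pos": TCP position; "eef_rot": TCP orientation; "force": force on the tool from outside, world axes, zero at the start; "ft_torque": the same for the moment, N m; "opening": finger opening in m.
Only numpy, scipy, OpenCV 4.12 (cv2) and the standard library are available. Lean on these libraries where they do the work, as an engineer would, in place of code of your own. Each camera call takes 0.05 s, during which the arm holds its last target.

## Working session

There is one attempt and no reset: what is moved stays moved. The work goes in short steps, Python scripts to look and compute and a tool call to move; the robot and the scene stay as the last step left them, time stands still between calls to the robot, and variables do not carry over. Pictures are saved under pics/ and viewed, and the job is handed in when it is done.

Besides the shell and the picture viewer there is one more tool, called by a JSON object that holds its "api" and its "payload". step_arm: Moves the arm, as the interface text tells. Its arguments: {"type":"object","properties":{"moves":{"type":"array","items":{"type":"number"}},"force":{"type":"number"}},"required":["moves"]}

```bash
ls; mkdir -p pics; cat > h.py <<'E'
import numpy as np, cv2, pickle
from cell import *
def snap(n,tag):
    d=read_camera(n); cv2.imwrite(f'pics/{tag}.png',d['pixels'][:,:,::-1]); pickle.dump(d,open(f'pics/{tag}.pkl','wb')); return d
def load(tag): return pickle.load(open(f'pics/{tag}.pkl','rb'))
def ray(d,px):
    u=cv2.undistortPoints(np.array([[px]],float),d['K'],np.array(d['dist_coeffs'],float))[0,0]
    R=np.array(d['R']);t=np.array(d['t']); return -R.T@t, R.T@np.array([u[0],u[1],1])
def at_z(d,px,z):
    o,r=ray(d,px); return o+r*(z-o[2])/r[2]
def cloud(d):
    H,W=d['depth'].shape; g=np.stack(np.meshgrid(np.arange(W),np.arange(H)),-1).reshape(-1,1,2).astype(float)
    u=cv2.undistortPoints(g,d['K'],np.array(d['dist_coeffs'],float))[:,0]
    z=d['depth'].reshape(-1,1); P=np.hstack([u*z,z]); return ((P-np.array(d['t']))@np.array(d['R'])).reshape(H,W,3)
def proj(d,X):
    rv=cv2.Rodrigues(np.array(d['R'],float))[0]
    return cv2.projectPoints(np.array(X,float).reshape(-1,1,3),rv,np.array(d['t'],float),d['K'],np.array(d['dist_coeffs'],float))[0][:,0]
E
python3 - <<'E'
from h import *
for n in('top','side'):
    d=snap(n,n+'0')
    for th in('station','flat','collar_center','set_screw'): print(n,th,[(np.round(x['centre'],1),round(x['p'],2)) for x in spot_in(n,th)])
print(state())
E
```

```text
pics
top station [(array([111.6, 230.6]), 0.57)]
top flat [(array([164.4, 228.5]), 0.61)]
top collar_center [(array([340.7, 231.1]), 0.61), (array([241.7, 233.4]), 0.43)]
top set_screw [(array([245. , 232.9]), 0.75), (array([331.8, 230.5]), 0.71), (array([283.6, 232.5]), 0.59)]
side station [(array([244.3, 125.2]), 0.59)]
side flat [(array([247.8, 136. ]), 0.49), (array([244.6, 125.3]), 0.22)]
side collar_center [(array([293.2, 279.1]), 0.77), (array([274. , 234.9]), 0.64), (array([263.8, 205.8]), 0.56)]
side set_screw [(array([275. , 237.2]), 0.78), (array([263.4, 204.2]), 0.7), (array([290.6, 278.5]), 0.67), (array([300.4, 337.2]), 0.23)]
{'time_s': 0.5, 'qpos': array([-1.39011590e+00,  3.58833874e-01,  1.51044233e+00,  1.91311415e-06,
        1.27248016e+00, -1.15097329e-01]), 'qd': array([-0.00155931, -0.00200062,  0.00057291,  0.00081021, -0.00098833,
       -0.00025266]), 'tau': array([-5.97569560e-04, -5.27135360e+01, -2.78785908e+01, -2.11481720e-04,
        3.49944217e-03,  3.63196108e-06]), 'tcp_pos': array([ 0.17487648, -0.57389931,  0.24223044]), 'eef_rot': array([-3.14157204e+00,  1.62421143e-04, -1.27501913e+00]), 'force': array([ 0.48391746, -0.20633308, -0.36768729]), 'ft_torque': array([ 0.02474242, -0.05481512, -0.04142373]), 'opening': 0.08532412890802507}
```

View pics/top0.png

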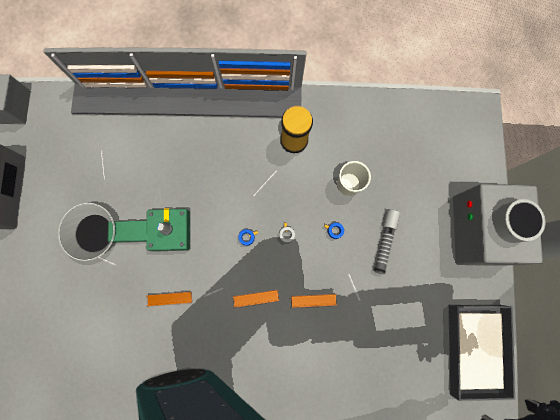

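View pics/side0.png

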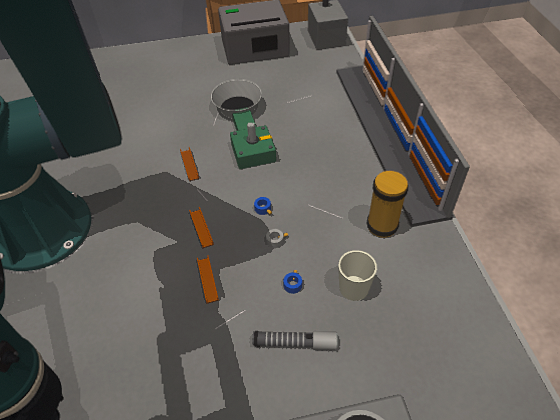

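Top view: there are rings at (247,237), which is blue, at (287,234), which is bright metal, and at (336,230), which is blue. The middle one fits the bright metal description. The station is at (168,229). I'll enlarge crops to confirm.

```bash
python3 - <<'E'
from h import *
a=load('top0');b=load('side0')
c1=cv2.resize(a['pixels'][205:255,225:305],None,fx=5,fy=5,interpolation=cv2.INTER_CUBIC)
c2=cv2.resize(a['pixels'][195:260,130:210],None,fx=5,fy=5,interpolation=cv2.INTER_CUBIC)
c3=cv2.resize(b['pixels'][190:250,240:320],None,fx=5,fy=5,interpolation=cv2.INTER_CUBIC)
c4=cv2.resize(b['pixels'][105:175,215:295],None,fx=5,fy=5,interpolation=cv2.INTER_CUBIC)
im=np.zeros((600,800,3),np.uint8)
for k,(c,(x,y)) in enumerate(zip((c1,c2,c3,c4),((0,0),(400,0),(0,250),(400,325)))):
    c=c[:600-y]; h=min(c.shape[0],600-y); im[y:y+h,x:x+400]=c[:h,:400]
cv2.imwrite('pics/crop0.png',im[:,:,::-1])
P=cloud(a);Q=cloud(b)
for n,px,z in(('a',(287,234),.022),('mark',(167,214),.046)): print(n,P[px[1],px[0]],at_z(a,px,z))
# housing by green from the top
hsv=cv2.cvtColor(a['pixels'],cv2.COLOR_RGB2HSV)
m=(hsv[...,0]>60)&(hsv[...,0]<90)&(hsv[...,1]>100)&(P[...,2]>.04)&(P[...,2]<.052)
m[:, :140]=0;m[:,200:]=0
print(m.sum(),P[m].mean(0),P[m].min(0),P[m].max(0), cv2.minAreaRect((P[m][:,:2]*1000).astype(np.float32)))
# bright collar points
for nm,C in(('top',P),('side',Q)):
    m=(abs(C[...,0]-at_z(a,(287,234),.02)[0])<.04)&(abs(C[...,1]-at_z(a,(287,234),.02)[1])<.04)&(C[...,2]>.014)&(C[...,2]<.03)
    X=C[m]; print(nm,len(X),X.mean(0),X.min(0),X.max(0))
    m=(C[...,2]>.09)&(C[...,2]<.11)&(abs(C[...,0]-P[229,168][0])<.08)&(abs(C[...,1]-P[229,168][1])<.08)
    X=C[m]; print('shaft top',len(X),X.mean(0) if len(X) else 0)
E
```

```text
a [ 0.52828242 -0.16131949  0.00274764] [ 0.52631298 -0.16066228  0.022     ]
mark [0.56513004 0.13435733 0.04650103] [0.56520278 0.13449316 0.046     ]
1377 [0.52574544 0.13144455 0.04616235] [0.47846726 0.08107707 0.04011231] [0.57926318 0.18823144 0.05148823] ((528.2235717773438, 135.51210021972656), (98.7955551147461, 104.88241577148438), 2.9199018478393555)
top 153 [ 0.52731147 -0.15903727  0.02149264] [ 0.50655852 -0.17816906  0.0140933 ] [ 0.55447562 -0.1406939   0.02696113]
shaft top 61 [0.52810342 0.13221798 0.09870699]
side 183 [ 0.5282253  -0.16189302  0.02017957] [ 0.50862529 -0.1802834   0.01412199] [ 0.55810105 -0.14015218  0.02726491]
shaft top 47 [0.53020961 0.13059886 0.09678696]
```

View pics/crop0.png

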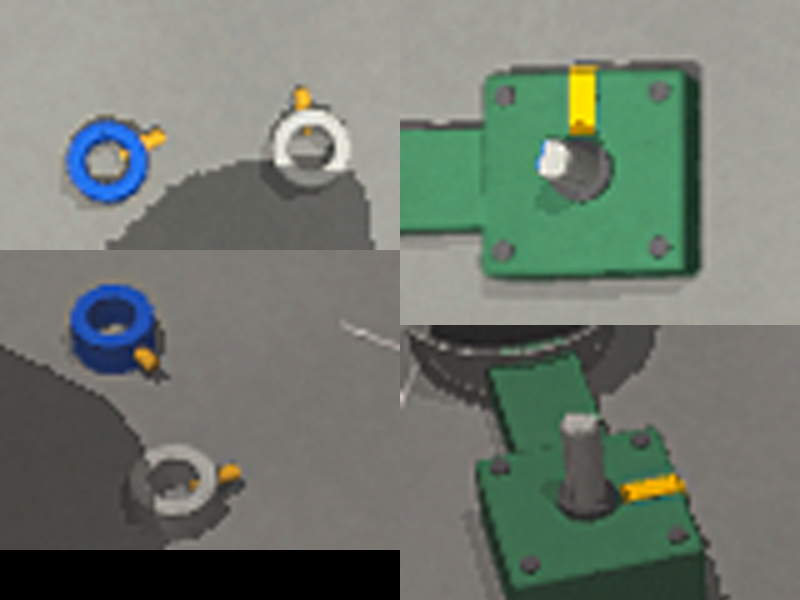

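The crop confirms it: the bright collar is at top (287,234), with its screw pointing up in the image (roughly +x). The flat shows as a blue sliver facing left, roughly +y. Next I'll measure precisely.

```bash
cat > fit.py <<'E'
from h import *
from scipy.optimize import minimize
def rot(a): return np.array([[np.cos(a),-np.sin(a)],[np.sin(a),np.cos(a)]])
def tr(p,xy,z):
    xy=np.array(xy)@rot(p[2]).T+p[:2]; return np.c_[xy,np.full(len(xy),z)]
def polymask(d,X,s=8):
    m=np.zeros((420*1,560),np.uint8); cv2.fillPoly(m,[np.round(proj(d,X)*2**s).astype(np.int32)],255,cv2.LINE_AA,s); return m/255.
E
python3 - <<'E'
from fit import *
for tag in('top0','side0'):
    d=load(tag); hsv=cv2.cvtColor(d['pixels'],cv2.COLOR_RGB2HSV); P=cloud(d)
    H,S,V=[hsv[...,i].astype(int) for i in range(3)]
    yel=(H>18)&(H<34)&(S>170)&(V>120)&(np.hypot(P[...,0]-.53,P[...,1]-.132)<.09)
    top=yel&(abs(P[...,2]-.046)<.004)
    ys,xs=np.nonzero(top); W=np.array([at_z(d,(x,y),.046) for x,y in zip(xs,ys)]);
    c=W.mean(0); u,s,v=np.linalg.svd(W[:,:2]-c[:2]); print(tag,'mark',len(W),c,np.degrees(np.arctan2(v[0,1],v[0,0])),W.min(0),W.max(0))
    # green top edges by depth/colour
    gr=(H>60)&(H<90)&(S>80)&(abs(P[...,2]-.046)<.0045)&(np.hypot(P[...,0]-.53,P[...,1]-.132)<.085)
    hole=cv2.morphologyEx((gr|top).astype(np.uint8),cv2.MORPH_CLOSE,np.ones((15,15)))
    def cost(p):
        m=polymask(d,tr(p,[[.05,.05],[-.05,.05],[-.05,-.05],[.05,-.05]],.046)); return -(np.minimum(m,hole).sum()/np.maximum(m,hole).sum())
    best=None
    for a in(-.06,0,.06):
        r=minimize(cost,[.528,.132,a],method='Nelder-Mead',options=dict(initial_simplex=np.array([[.528,.132,a],[.533,.132,a],[.528,.137,a],[.528,.132,a+.06]]),xatol=1e-5,fatol=1e-5))
        print(tag,'housing',r.x[:2],np.degrees(r.x[2]),r.fun)
    # blue flat
    bl=(H>95)&(H<125)&(S>100)&(np.hypot(P[...,0]-.53,P[...,1]-.132)<.06); ys,xs=np.nonzero(bl); print('blue',list(zip(xs,ys))[:30])
    # brass screw of the collar
    br=(H>10)&(H<30)&(S>130)&(np.hypot(P[...,0]-.528,P[...,1]+.16)<.045)
    ys,xs=np.nonzero(br); print('brass',[(x,y,np.round(at_z(d,(x,y),.013)[:2],4).tolist()) for x,y in zip(xs,ys)])
    q=at_z(d,(np.mean(xs),np.mean(ys)),.011); print(q)
    # collar: z in 15..26 ring
    m=(np.hypot(P[...,0]-.528,P[...,1]+.16)<.03)&(P[...,2]>.017)&(S<60)
    ys,xs=np.nonzero(m);c=(xs.mean(),ys.mean());print('collar top',len(xs),c,at_z(d,c,.022))
    W=np.array([at_z(d,(x,y),.022)[:2] for x,y in zip(xs,ys)]);
    (cx,cy),r=cv2.minEnclosingCircle((W*1000).astype(np.float32)); print('encl',cx,cy,r)
E
```

```text
top0 mark 69 [0.56389956 0.13695111 0.046     ] -175.70673031785944 [0.54776006 0.1308663  0.046     ] [0.58012468 0.14293357 0.046     ]
top0 housing [0.52756335 0.13281739] 2.9710359988151858 -0.953537741108262
top0 housing [0.52825296 0.13295693] 3.5865945914763344 -0.9495115447039418
top0 housing [0.52953594 0.13317144] 2.7098015209739916 -0.9479364601836469
blue [(np.int64(158), np.int64(224)), (np.int64(158), np.int64(225)), (np.int64(157), np.int64(227)), (np.int64(157), np.int64(228))]
brass [(np.int64(284), np.int64(223), [0.5548, -0.1529]), (np.int64(285), np.int64(223), [0.5549, -0.1554]), (np.int64(286), np.int64(223), [0.5549, -0.1579]), (np.int64(284), np.int64(224), [0.5523, -0.1529]), (np.int64(285), np.int64(224), [0.5523, -0.1554]), (np.int64(286), np.int64(224), [0.5524, -0.1579]), (np.int64(284), np.int64(225), [0.5497, -0.153]), (np.int64(285), np.int64(225), [0.5498, -0.1555]), (np.int64(286), np.int64(225), [0.5499, -0.158]), (np.int64(284), np.int64(226), [0.5472, -0.153]), (np.int64(285), np.int64(226), [0.5473, -0.1555]), (np.int64(286), np.int64(226), [0.54
[... 994 characters left out ...]
(234), [0.5581, -0.1568]), (np.int64(284), np.int64(235), [0.5509, -0.158]), (np.int64(285), np.int64(235), [0.5531, -0.1585]), (np.int64(286), np.int64(235), [0.5553, -0.159]), (np.int64(287), np.int64(235), [0.5574, -0.1595]), (np.int64(278), np.int64(236), [0.5371, -0.1577]), (np.int64(279), np.int64(236), [0.5393, -0.1582]), (np.int64(284), np.int64(236), [0.5503, -0.1607]), (np.int64(285), np.int64(236), [0.5525, -0.1613]), (np.int64(278), np.int64(237), [0.5365, -0.1604])]
[ 0.55157535 -0.15587965  0.011     ]
collar top 152 (np.float64(273.94736842105266), np.float64(235.8421052631579)) [ 0.5272244  -0.16190058  0.022     ]
encl 527.6602783203125 -162.47073364257812 21.191143035888672
```

```bash
python3 - <<'E'
from fit import *
P=(.5285,.1335,np.radians(3.5)); ims=[]
def seg(im,d,X,x0,y0,f,c):
    p=(proj(d,X)-[x0,y0]+.5)*f-.5; cv2.polylines(im,[np.round(p*16).astype(np.int32)],False,c,1,cv2.LINE_AA,4)
th=np.linspace(0,2*np.pi,60); circ=np.c_[np.cos(th),np.sin(th)]
for tag,(x0,y0,w,h),f in(('top0',(52,195,145,72),5.5),('side0',(205,72,85,100),5.5)):
    d=load(tag); im=cv2.resize(d['pixels'][y0:y0+h,x0:x0+w],None,fx=f,fy=f,interpolation=cv2.INTER_CUBIC)
    raw=im.copy()
    sq=[[.05,.05],[-.05,.05],[-.05,-.05],[.05,-.05],[.05,.05]]
    seg(im,d,tr(P,sq,.046),x0,y0,f,(255,0,0))
    seg(im,d,tr(P,[[.018,.006],[.05,.006],[.05,-.006],[.018,-.006]],.046),x0,y0,f,(255,0,255))
    seg(im,d,tr(P,circ*.01,.0965),x0,y0,f,(255,255,0))
    seg(im,d,tr(P,circ*.0065,.1),x0,y0,f,(255,0,0))
    seg(im,d,tr(P,circ*.015,.052),x0,y0,f,(0,255,255))
    seg(im,d,tr(P,circ*.072+[0,.2],.045),x0,y0,f,(255,0,0))
    cv2.imwrite(f'pics/ov_{tag}.png',im[:,:,::-1])
    ims.append(im)
E
```

```text
(no output)
```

View pics/ov_top0.png

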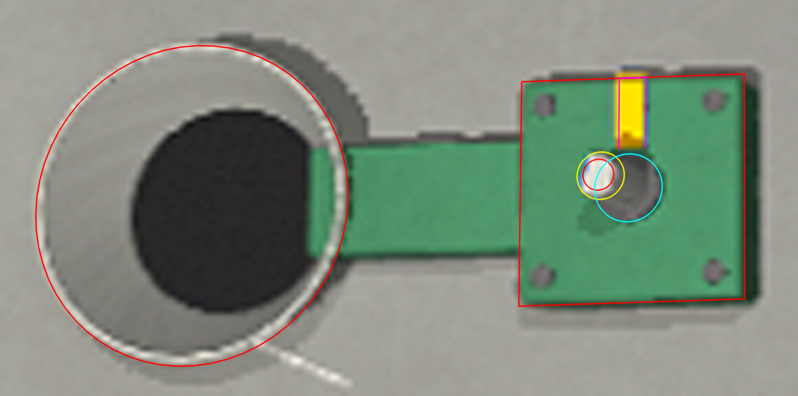

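View pics/ov_side0.png

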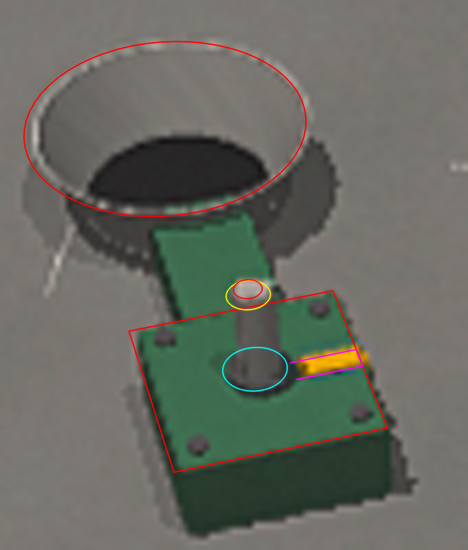

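```bash
python3 - <<'E'
from fit import *
from scipy.ndimage import map_coordinates,gaussian_filter
th=np.linspace(0,2*np.pi,200); rim=np.c_[np.cos(th),np.sin(th)]*.072+[0,.2]
def line(a,b,n=60): t=np.linspace(0,1,n)[:,None]; return np.array(a)*(1-t)+np.array(b)*t
sq=np.vstack([line([.05,.05],[-.05,.05],90),line([-.05,.05],[-.05,-.05],90),line([-.05,-.05],[.05,-.05],90),line([.05,-.05],[.05,.05],90)])
mk=np.vstack([line([.024,.006],[.05,.006],40),line([.024,-.006],[.05,-.006],40)])
for tag in('top0','side0'):
    d=load(tag); lab=d['pixels'].astype(float)
    g=sum(np.hypot(gaussian_filter(lab[...,c],1,order=(0,1)),gaussian_filter(lab[...,c],1,order=(1,0))) for c in range(3)); g=np.minimum(g,120)
    def sc(p,parts):
        X=np.vstack([tr(p,s,z) for s,z in parts]); q=proj(d,X); return -map_coordinates(g,[q[:,1],q[:,0]],order=1).mean()
    for nm,parts in(('all',[(rim,.045),(sq,.046),(mk,.046)]),('sq+mk',[(sq,.046),(mk,.046)]),('sq',[(sq,.046)])):
        p0=np.array([.529,.1335,.055])
        r=minimize(sc,p0,args=(parts,),method='Nelder-Mead',options=dict(initial_simplex=np.array([p0,p0+[.004,0,0],p0+[0,.004,0],p0+[0,0,.05]]),xatol=1e-5,fatol=1e-4))
        print(tag,nm,r.x[:2].round(4),np.degrees(r.x[2]).round(2),r.fun)
# collar fit
c40=np.c_[np.cos(th),np.sin(th)]*.02; c23=c40*.575
for tag in('top0','side0'):
    d=load(tag); lab=d['pixels'].astype(float)
    g=sum(np.hypot(gaussian_filter(lab[...,c],.8,order=(0,1)),gaussian_filter(lab[...,c],.8,order=(1,0))) for c in range(3)); g=np.minimum(g,150)
    def sc(p):
        X=np.vstack([tr([*p,0],s,.022) for s in(c40,c23)]); q=proj(d,X); return -map_coordinates(g,[q[:,1],q[:,0]],order=1).mean()
    p0=np.array([.527,-.1605]); r=minimize(sc,p0,method='Nelder-Mead',options=dict(initial_simplex=np.array([p0,p0+[.004,0],p0+[0,.004]]),xatol=1e-5))
    hsv=cv2.cvtColor(d['pixels'],cv2.COLOR_RGB2HSV).astype(int);P=cloud(d)
    br=(hsv[...,0]>8)&(hsv[...,0]<32)&(hsv[...,1]>90)&(np.hypot(P[...,0]-.528,P[...,1]+.16)<.05)
    ys,xs=np.nonzero(br); W=np.array([at_z(d,(x,y),.013)[:2] for x,y in zip(xs,ys)])
    o=W[np.hypot(*(W-r.x).T)>.019]; v=o.mean(0)-r.x; print(tag,r.x.round(4),r.fun,'screw',o.mean(0).round(4),len(o),np.degrees(np.arctan2(v[1],v[0])).round(1),np.hypot(*v).round(4))
E
```

```text
top0 all [0.5252 0.1348] 2.14 -57.76955486610418
top0 sq+mk [0.5256 0.1354] 3.37 -65.91733566287729
top0 sq [0.5317 0.126 ] 3.31 -60.93144593011981
side0 all [0.5313 0.1343] 4.33 -40.76257559969399
side0 sq+mk [0.5308 0.134 ] 5.49 -51.46519431130685
side0 sq [0.5312 0.1333] 5.01 -39.21712682946453
top0 [ 0.5261 -0.1604] -100.27777582462367 screw [ 0.5515 -0.1555] 13 11.0 0.0259
side0 [ 0.5283 -0.1601] -73.97957336777142 screw [ 0.5539 -0.1566] 15 7.7 0.0258
```

```bash
python3 - <<'E'
from fit import *
d=load('top0'); x0,y0,w,h,f=148,214,20,22,24
im0=cv2.resize(d['pixels'][y0:y0+h,x0:x0+w],None,fx=f,fy=f,interpolation=cv2.INTER_NEAREST)
o=d['pixels'][222:232,154:164]; print(o.reshape(10,10,3)[:,:7].tolist())
th=np.linspace(0,2*np.pi,80); circ=np.c_[np.cos(th),np.sin(th)]
out=[]
im=im0.copy()
for P,c in(((.5283,.1335,0),(255,255,0)),):
    for r,z in((.01,.0965),(.0065,.1)):
        p=(proj(d,tr(P,circ*r,z))-[x0,y0]+.5)*f-.5; cv2.polylines(im,[np.round(p).astype(np.int32)],False,c,1)
    for a,cc in((45,(255,0,0)),(60,(0,255,0)),(75,(255,0,255))):
        for z in(.096,.076):
            p=(proj(d,tr((P[0],P[1],np.radians(a)),[[.0065,-.0076],[.0065,.0076]],z))-[x0,y0]+.5)*f-.5; cv2.polylines(im,[np.round(p).astype(np.int32)],False,cc,2)
cv2.imwrite('pics/fl.png',im[:,:,::-1])
E
```

```text
[[[78, 146, 103], [79, 147, 105], [76, 147, 105], [75, 146, 104], [77, 152, 104], [69, 125, 86], [78, 112, 89]], [[80, 147, 107], [80, 148, 106], [77, 148, 103], [79, 153, 104], [57, 140, 139], [192, 208, 235], [188, 181, 171]], [[79, 150, 107], [78, 147, 104], [79, 149, 108], [76, 152, 100], [87, 149, 206], [233, 226, 215], [226, 225, 212]], [[78, 147, 104], [81, 150, 106], [79, 152, 105], [73, 150, 98], [81, 147, 202], [232, 227, 216], [221, 221, 209]], [[78, 148, 103], [78, 149, 104], [77, 147, 101], [57, 138, 134], [182, 194, 217], [229, 225, 215], [223, 221, 212]], [[81, 150, 106], [78, 147, 103], [76, 149, 99], [86, 148, 205], [235, 228, 218], [225, 223, 212], [225, 224, 215]], [[74, 148, 104], [78, 149, 103], [75, 147, 97], [82, 144, 200], [234, 229, 219], [226, 224, 214], [224, 223, 213]], [[78, 148, 105], [74, 146, 103], [76, 149, 100], [110, 144, 117], [241, 234, 225], [228, 224, 215], [227, 225, 214]], [[75, 147, 103], [75, 146, 105], [77, 149, 104], [73, 148, 101], [90, 127, 102], [150, 145, 140], [160, 157, 151]], [[76, 148, 108], [78, 149, 106], [74, 148, 106], [75, 149, 106], [74, 149, 102], [58, 126, 84], [92, 88, 89]]]
```

View pics/fl.png

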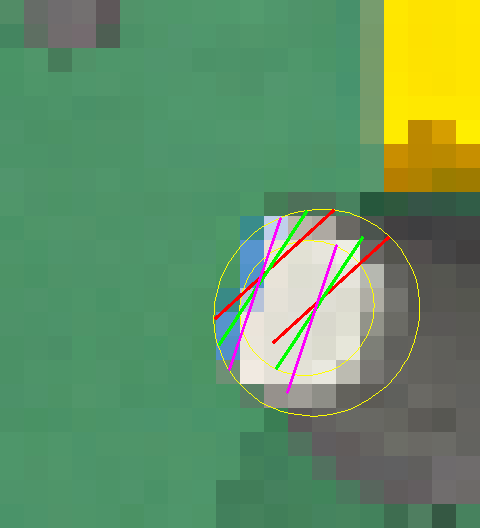

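```bash
cat > plan.py <<'E'
from h import *
import sys
from scipy.spatial.transform import Rotation as Ro
def plan(target,yaw,n,hand,start=None,yaw0=None,dec=0):
    s=state(); p=np.array(s['tcp_pos'] if start is None else start)*1000; y=np.degrees(s['eef_rot'][2]) if yaw0 is None else yaw0
    tg=np.array(target)*1000; rows=[]
    for k in range(n):
        dy=(yaw-y)/(n-k); d=(tg-p)/(n-k); c,si=np.cos(np.radians(y)),np.sin(np.radians(y))
        r=[round(v,dec) for v in(d[0]*c+d[1]*si, d[0]*si-d[1]*c, -d[2])]; a=round(-dy,1)
        p=p+[r[0]*c+r[1]*si, r[0]*si-r[1]*c, -r[2]]; y-=a
        rows.append([*[int(v) if dec==0 else v for v in r],0,0,a,hand])
    for i in range(0,n,8): print(str(sum(rows[i:i+8],[])).replace(' ',''))
    print('end',p.round(1),round(y,2))
if __name__=='__main__':
    a=eval(sys.argv[1]); plan(*a)
E
python3 plan.py '((.5295,.1335,.20),72,16,0)'
```

```text
[-36,-34,3,0,0,np.float64(-9.1),0,-30,-39,3,0,0,np.float64(-9.1),0,-23,-44,3,0,0,np.float64(-9.1),0,-16,-47,3,0,0,np.float64(-9.1),0,-9,-49,3,0,0,np.float64(-9.1),0,-1,-49,2,0,0,np.float64(-9.1),0,7,-49,3,0,0,np.float64(-9.0),0,15,-47,2,0,0,np.float64(-9.1),0]
[22,-44,3,0,0,np.float64(-9.0),0,29,-40,2,0,0,np.float64(-9.1),0,34,-36,3,0,0,np.float64(-9.0),0,40,-30,2,0,0,np.float64(-9.1),0,44,-23,3,0,0,np.float64(-9.0),0,47,-16,2,0,0,np.float64(-9.1),0,48,-8,3,0,0,np.float64(-9.0),0,50,0,2,0,0,np.float64(-9.1),0]
end [529.8 133.8 200.2] 72.05
```

{"api": "step_arm", "payload": {"moves": [-36,-34,3,0,0,-9.1,0,-30,-39,3,0,0,-9.1,0,-23,-44,3,0,0,-9.1,0,-16,-47,3,0,0,-9.1,0,-9,-49,3,0,0,-9.1,0,-1,-49,2,0,0,-9.1,0,7,-49,3,0,0,-9,0,15,-47,2,0,0,-9.1,0], "force": 40}}

```text
time_s: 1.5
tcp_pos: [0.3531, -0.219, 0.2205]
eef_rot: [3.141, -0.001, -0.001]
force: [0.7, -0.9, 0.5]
opening: 0.0427
```

{"api": "step_arm", "payload": {"moves": [22,-44,3,0,0,-9,0,29,-40,2,0,0,-9.1,0,34,-36,3,0,0,-9,0,40,-30,2,0,0,-9.1,0,44,-23,3,0,0,-9,0,47,-16,2,0,0,-9.1,0,48,-8,3,0,0,-9,0,50,0,2,0,0,-9.1,0]}}

```text
time_s: 2.5
tcp_pos: [0.5304, 0.1354, 0.2004]
eef_rot: [3.141, -0.0, 1.263]
force: [1.1, -0.3, 0.2]
opening: 0.0428
```

{"api": "step_arm", "payload": {"moves": [0,0,0,0,0,0,0]}}

```text
time_s: 2.62
tcp_pos: [0.5315, 0.1366, 0.2003]
eef_rot: [3.14, -0.002, 1.262]
force: [-0.8, 0.2, -0.6]
opening: 0.0428
```

```bash
sed -i 's/rows.append(\[/rows.append([float(q) if isinstance(q,float) else q for q in [/; s/,hand\])/,hand]])/' plan.py; python3 - <<'E'
from h import *
a=snap('top','top1');b=snap('side','side1')
im=np.zeros((600,800,3),np.uint8)
c=cv2.resize(a['pixels'][150:290,100:240],(400,400),interpolation=cv2.INTER_CUBIC);im[:400,:400]=c
c=cv2.resize(b['pixels'][40:180,180:320],(400,400),interpolation=cv2.INTER_CUBIC);im[:400,400:]=c
cv2.imwrite('pics/c1.png',im[:400,:,::-1]); s=state();print(s['tcp_pos'],np.degrees(s['eef_rot']),s['opening'],s['force'])
E
```

```text
[0.52948818 0.1339811  0.20009869] [-1.79965295e+02  3.46520882e-02  7.20608821e+01] 0.0426495116019558 [-0.46312019 -0.58384654  0.56302972]
```

View pics/c1.png

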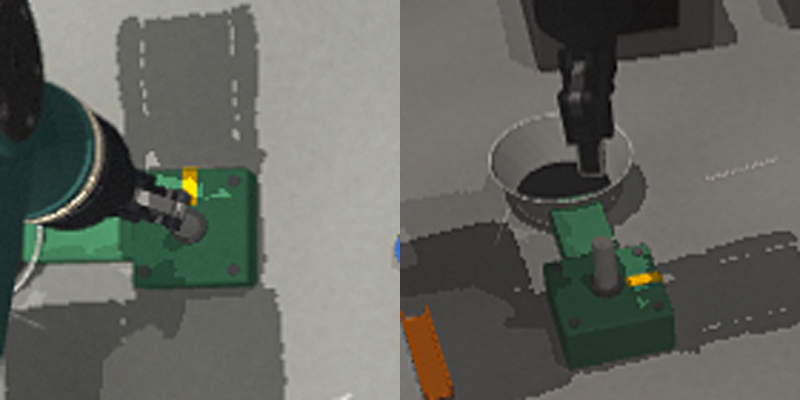

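The gripper is above the stub, with the shaft visible below it at (190,225) in the left crop. Descending.

{"api": "step_arm", "payload": {"moves": [0,0,35,0,0,0,0,0,0,35,0,0,0,0,0,0,30,0,0,0,0,0,0,20,0,0,0,0,0,0,11,0,0,0,0,0,0,0,0,0,0,0]}}

```text
time_s: 3.48
tcp_pos: [0.5292, 0.133, 0.0691]
eef_rot: [-3.14, 0.001, 1.256]
force: [0.8, -0.3, 1.0]
opening: 0.043
```

{"api": "step_arm", "payload": {"moves": [0,0,0,0,0,0,-0.3,0,0,0,0,0,0,-0.35,0,0,0,0,0,0,-0.4,0,0,0,0,0,0,-0.45], "force": 25}}

```text
time_s: 3.98
tcp_pos: [0.53, 0.1339, 0.0696]
eef_rot: [3.141, -0.0, 1.258]
force: [0.5, 0.2, -0.2]
opening: 0.0235
```

```bash
python3 - <<'E'
from h import *
for i in range(1):
    s=state();print(s['tcp_pos'],np.degrees(s['eef_rot']),s['opening'],s['force'],s['ft_torque'])
E
```

```text
[0.52998888 0.13391018 0.06964024] [ 1.79972182e+02 -1.84996989e-02  7.20524307e+01] 0.023498548396412935 [ 0.53370578  0.19000161 -0.23594905] [ 0.00037731 -0.00338165  0.03645735]
```

{"api": "step_arm", "payload": {"moves": [0,0,0,0,0,0,-0.6,0,0,0,0,0,0,-0.8,0,0,0,0,0,0,-1,0,0,0,0,0,0,-1], "force": 30}}

```text
time_s: 4.47
tcp_pos: [0.5298, 0.1339, 0.0695]
eef_rot: [3.142, -0.0, 1.258]
force: [-1.4, -0.6, 2.6]
opening: 0.016
```

```bash
python3 - <<'E'
from h import *
s=state();print(s['tcp_pos'],np.degrees(s['eef_rot']),s['opening'],s['force'],s['ft_torque'])
E
```

```text
[0.52980673 0.13387071 0.06948879] [ 1.79999245e+02 -8.05861287e-03  7.20516571e+01] 0.015994909887418085 [-1.4346216  -0.60566977  2.5700611 ] [-0.02397573  0.20808499  0.02056979]
```

Opening is 16 mm with a near-zero side force, so one finger is on the flat and the grip is centred. Turning by -68.5°.

{"api": "step_arm", "payload": {"moves": [0,0,0,0,0,5,-1,0,0,0,0,0,8,-1,0,0,0,0,0,8,-1,0,0,0,0,0,8,-1], "force": 40}}

```text
time_s: 4.97
tcp_pos: [0.5288, 0.1337, 0.0695]
eef_rot: [-3.14, 0.001, 0.747]
force: [-4.7, -0.9, 7.2]
opening: 0.0159
```

{"api": "step_arm", "payload": {"moves": [0,0,0,0,0,8,-1,0,0,0,0,0,8,-1,0,0,0,0,0,8,-1,0,0,0,0,0,8,-1,0,0,0,0,0,5,-1,0,0,0,0,0,2.5,-1,0,0,0,0,0,0,-1,0,0,0,0,0,0,-1]}}

```text
time_s: 5.98
tcp_pos: [0.5275, 0.1342, 0.0695]
eef_rot: [-3.141, 0.004, 0.062]
force: [-7.9, 2.2, 10.4]
opening: 0.016
```

```bash
python3 - <<'E'
from h import *
s=state();print(s['tcp_pos'],np.degrees(s['eef_rot']),s['opening'],s['force'],s['ft_torque'])
a=snap('top','top2');b=snap('side','side2')
im=np.zeros((400,800,3),np.uint8)
im[:,:400]=cv2.resize(a['pixels'][180:280,110:210],(400,400),interpolation=cv2.INTER_CUBIC)
im[:,400:]=cv2.resize(b['pixels'][80:180,200:300],(400,400),interpolation=cv2.INTER_CUBIC)
cv2.imwrite('pics/c2.png',im[:,:,::-1])
E
```

```text
[0.52745195 0.13421528 0.06947181] [-179.95496805    0.22508688    3.53026493] 0.015993343876447096 [-7.94776153  2.18937422 10.42645575] [0.24666428 0.84952533 0.03406296]
```

View pics/c2.png

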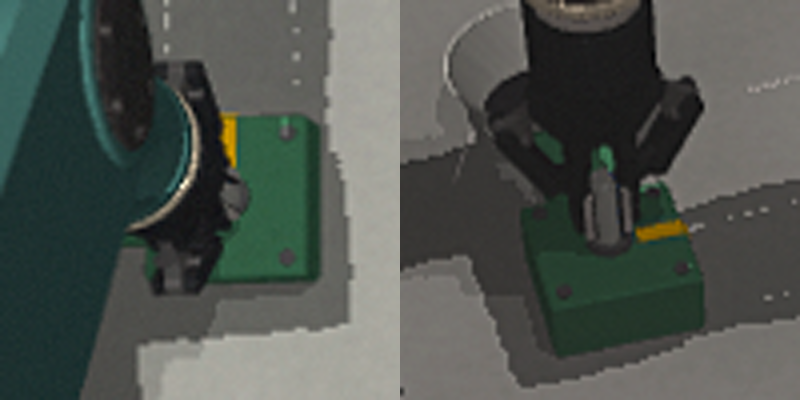

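The hand yaw is now 3.5° and the opening is still 16.0 mm, so the shaft turned with the flat. Next I'll release, turn the jaws square to the mark, and close gently on the round sides to locate the axis in y.

{"api": "step_arm", "payload": {"moves": [0,0,0,0,0,0,-0.6,0,0,0,0,0,0,-0.2,0,0,0,0,0,0,0,2,0,0,0,0,0,0], "force": 20}}

```text
time_s: 6.58
tcp_pos: [0.5322, 0.1339, 0.0693]
eef_rot: [-3.142, -0.0, 0.062]
force: [-0.9, 0.0, 0.7]
opening: 0.0432
```

{"api": "step_arm", "payload": {"moves": [0,0,0,0,0,-10,0,0,0,0,0,0,-10,0,0,0,0,0,0,-10,0,0,0,0,0,0,-10,0,0,0,0,0,0,-10,0,0,0,0,0,0,-10,0,0,0,0,0,0,-10,0,0,0,0,0,0,-10,0]}}

```text
time_s: 7.58
tcp_pos: [0.5323, 0.1339, 0.0693]
eef_rot: [3.141, -0.0, 1.464]
force: [-0.3, 1.1, 0.4]
opening: 0.0427
```

{"api": "step_arm", "payload": {"moves": [0,0,0,0,0,-10,0,0,0,0,0,0,0,-0.3,0,0,0,0,0,0,-0.4]}}

```text
time_s: 7.95
tcp_pos: [0.532, 0.1339, 0.0693]
eef_rot: [3.141, -0.0, 1.629]
force: [-1.0, 0.6, 0.1]
opening: 0.0259
```

```bash
python3 - <<'E'
from h import *
s=state();print(s['tcp_pos'],np.degrees(s['eef_rot']),s['opening'],s['force'],s['ft_torque'])
E
```

```text
[0.5320049  0.13390345 0.0693192 ] [ 1.79989192e+02 -5.63214666e-03  9.33486668e+01] 0.025879968089108873 [-0.96782215  0.5772697   0.08993489] [-0.02614526  0.0049556   0.01940141]
```

{"api": "step_arm", "payload": {"moves": [0,0,0,0,0,0,-0.45,0,0,0,0,0,0,-0.55,0,0,0,0,0,0,-0.7,0,0,0,0,0,0,-0.7], "force": 20}}

```text
time_s: 8.45
tcp_pos: [0.5318, 0.1359, 0.0695]
eef_rot: [3.141, -0.003, 1.63]
force: [-1.5, 8.4, 0.5]
opening: 0.0194
```

```bash
python3 - <<'E'
from h import *
s=state();print(s['tcp_pos'],np.degrees(s['eef_rot']),s['opening'],s['force'],s['ft_torque'])
E
```

```text
[0.531848   0.13587636 0.06953809] [ 1.79966319e+02 -1.71187395e-01  9.34175370e+01] 0.019400983234381722 [-1.52634698  8.40010983  0.48192326] [ 1.31671696  0.12149049 -0.06594494]
```

The closed grip puts the axis at y≈0.136. The flat grip gave x≈0.5275+0.00175≈0.5293. Releasing and going up.

{"api": "step_arm", "payload": {"moves": [0,0,0,0,0,0,-0.4,0,0,0,0,0,0,0,0,0,-20,0,0,0,0.3,0,0,-50,0,0,0,0.6,0,0,-60,0,0,0,0.6]}}

```text
time_s: 9.07
tcp_pos: [0.5307, 0.1334, 0.1997]
eef_rot: [-3.139, 0.0, 1.632]
force: [1.0, -0.3, 0.2]
opening: 0.0683
```

```bash
python3 plan.py '((.527,-.159,.15),99.3,8,.6)'
```

```text
[-36,-3,6,0,0,-0.7,0.6,-36,-3,6,0,0,-0.7,0.6,-37,-4,6,0,0,-0.7,0.6,-36,-4,6,0,0,-0.7,0.6,-36,-4,6,0,0,-0.7,0.6,-37,-5,7,0,0,-0.8,0.6,-36,-5,6,0,0,-0.7,0.6,-36,-6,7,0,0,-0.8,0.6]
end [ 527.2 -158.7  149.7] 99.3
```

{"api": "step_arm", "payload": {"moves": [-36,-3,6,0,0,-0.7,0.6,-36,-3,6,0,0,-0.7,0.6,-37,-4,6,0,0,-0.7,0.6,-36,-4,6,0,0,-0.7,0.6,-36,-4,6,0,0,-0.7,0.6,-37,-5,7,0,0,-0.8,0.6,-36,-5,6,0,0,-0.7,0.6,-36,-6,7,0,0,-0.8,0.6]}}

```text
time_s: 10.07
tcp_pos: [0.5282, -0.1597, 0.1491]
eef_rot: [-3.142, 0.0, 1.734]
force: [-0.3, -0.6, 0.6]
opening: 0.0683
```

{"api": "step_arm", "payload": {"moves": [0,0,0,0,0,0,0.6,0,0,0,0,0,0,0.6]}}

```text
time_s: 10.32
tcp_pos: [0.5281, -0.1579, 0.1492]
eef_rot: [-3.141, -0.001, 1.733]
force: [1.2, 0.7, -0.0]
opening: 0.0682
```

```bash
python3 - <<'E'
from fit import *
s=state();print(s['tcp_pos'],np.degrees(s['eef_rot']),s['opening'],s['force'])
a=snap('top','top3');b=snap('side','side3')
im=np.zeros((500,800,3),np.uint8)
im[:,:400]=cv2.resize(a['pixels'][205:255,145:185],(400,500),interpolation=cv2.INTER_CUBIC)
im[:,400:]=cv2.resize(b['pixels'][110:160,230:270],(400,500),interpolation=cv2.INTER_CUBIC)
cv2.imwrite('pics/c3.png',im[:,:,::-1])
im=np.zeros((400,800,3),np.uint8)
im[:,:400]=cv2.resize(a['pixels'][190:290,230:330],(400,400),interpolation=cv2.INTER_CUBIC)
im[:,400:]=cv2.resize(b['pixels'][170:270,220:320],(400,400),interpolation=cv2.INTER_CUBIC)
cv2.imwrite('pics/c3b.png',im[:,:,::-1])
E
```

```text
[ 0.52806926 -0.15786138  0.14921046] [-1.79971534e+02 -4.28992194e-02  9.92838592e+01] 0.06822193855571472 [ 1.20476906  0.71880705 -0.0247321 ]
```

View pics/c3.png

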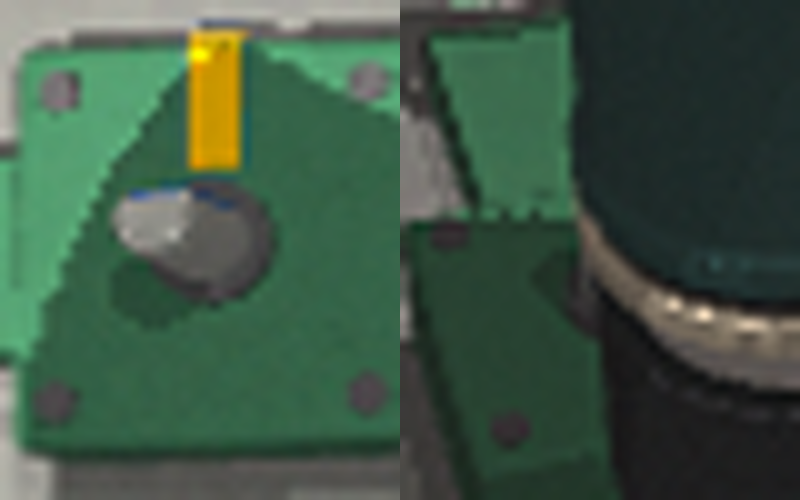

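View pics/c3b.png

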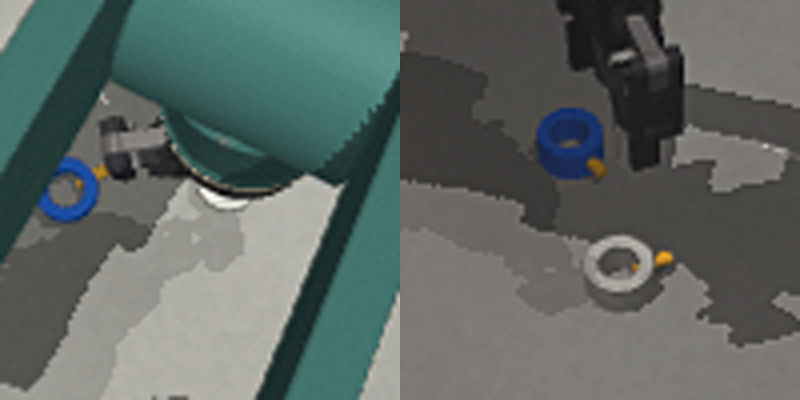

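The blue flat edge now lies toward the yellow mark (crop (128..235,~200), mark above it). In the side crop the bright collar sits at (618,265), ahead of the jaws. Descending.

{"api": "step_arm", "payload": {"moves": [0,0,40,0,0,0,0.6,0,0,40,0,0,0,0.6,0,0,30,0,0,0,0.6,0,0,18,0,0,0,0.6,0,0,9,0,0,0,0.6,0,0,0,0,0,0,0.4]}}

```text
time_s: 11.18
tcp_pos: [0.5284, -0.1575, 0.0122]
eef_rot: [-3.141, -0.0, 1.735]
force: [-1.2, -0.1, 0.6]
opening: 0.0595
```

```bash
python3 - <<'E'
from fit import *
s=state();print(s['tcp_pos'],np.degrees(s['eef_rot']),s['opening'],s['force'])
b=snap('side','side4');a=snap('top','top4')
im=np.zeros((400,800,3),np.uint8)
im[:,:400]=cv2.resize(a['pixels'][190:290,230:330],(400,400),interpolation=cv2.INTER_CUBIC)
im[:,400:]=cv2.resize(b['pixels'][185:265,230:310],(400,400),interpolation=cv2.INTER_CUBIC)
cv2.imwrite('pics/c4.png',im[:,:,::-1])
E
```

```text
[ 0.52837106 -0.15746163  0.01221037] [-1.79972289e+02 -2.62157626e-02  9.93913428e+01] 0.05953783752146201 [-1.1736188  -0.14649349  0.64164724]
```

View pics/c4.png

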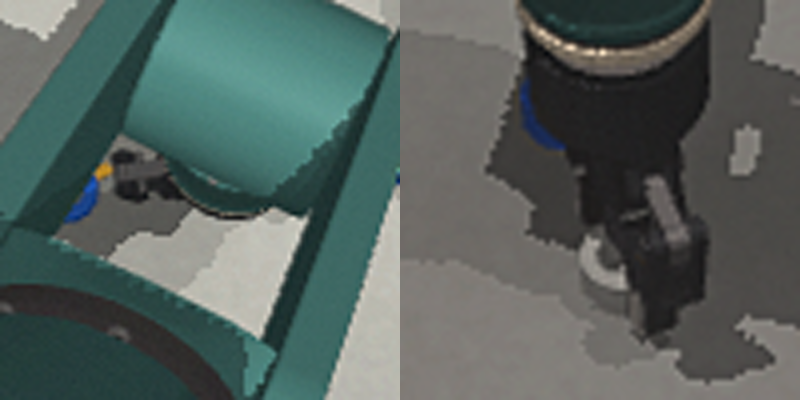

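```bash
python3 - <<'E'
from fit import *
b=load('side4'); f=5;x0,y0=230,185
im=cv2.resize(b['pixels'][185:265,230:310],None,fx=f,fy=f,interpolation=cv2.INTER_CUBIC).copy()
th=np.linspace(0,2*np.pi,80); circ=np.c_[np.cos(th),np.sin(th)]
def dr(X,c): cv2.polylines(im,[np.round((proj(b,X)-[x0,y0]+.5)*f-.5).astype(np.int32)],False,c,1)
# robot->image offset in side cam: robot = image + (-.002,+.002)
o=np.array([.002,-.002])
dr(tr((.5283,-.1601,0),circ*.02,.022),(255,0,0))
T=np.array([.5275,-.1585])+o; y=np.radians(99.4)
for s in(.03,-.03):
    dr(tr((*T,y),[[s,-.011],[s,.011]],.005),(0,255,0)); dr(tr((*T,y),[[s,-.011],[s,.011]],.03),(0,255,0))
cv2.imwrite('pics/c5.png',cv2.resize(im,None,fx=1.4,fy=1.4)[:,:,::-1])
E
```

```text
(no output)
```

View pics/c5.png

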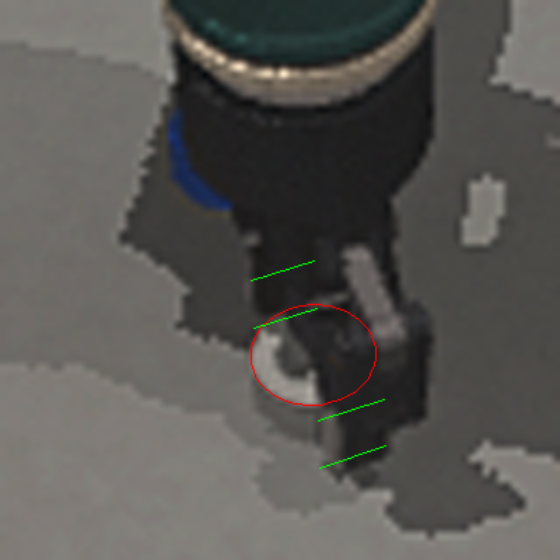

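The overlay shows the collar still in its place, between the pads. Closing.

{"api": "step_arm", "payload": {"moves": [0,0,0,0,0,0,0.2,0,0,0,0,0,0,0,0,0,0,0,0,0,-0.3,0,0,0,0,0,0,-0.5], "force": 40}}

```text
time_s: 11.78
tcp_pos: [0.5288, -0.1583, 0.0131]
eef_rot: [3.141, 0.001, 1.734]
force: [-1.1, 0.3, 5.5]
opening: 0.0381
```

```bash
python3 - <<'E'
from fit import *
s=state();print(s['tcp_pos'],np.degrees(s['eef_rot']),s['opening'],s['force'])
E
```

```text
[ 0.52879859 -0.15834979  0.01308816] [1.79950317e+02 2.86715377e-02 9.93441653e+01] 0.03806677231848672 [-1.10858433  0.29264368  5.5023351 ]
```

{"api": "step_arm", "payload": {"moves": [0,0,-1,0,0,0,-0.6,0,0,-4,0,0,0,-0.7,0,0,-25,0,0,0,-1,0,0,-40,0,0,0,-1,0,0,-40,0,0,0,-1,0,0,-30,0,0,0,-1,0,0,0,0,0,0,-1], "force": 45}}

```text
time_s: 12.65
tcp_pos: [0.5301, -0.1588, 0.1547]
eef_rot: [3.137, 0.003, 1.734]
force: [0.5, -0.3, -1.7]
opening: 0.0377
```

```bash
python3 - <<'E'
from fit import *
s=state();print(s['tcp_pos'],np.degrees(s['eef_rot']),s['opening'],s['force'])
b=snap('side','side5');a=snap('top','top5')
im=np.zeros((400,800,3),np.uint8)
im[:,:400]=cv2.resize(a['pixels'][190:290,230:330],(400,400),interpolation=cv2.INTER_CUBIC)
im[:,400:]=cv2.resize(b['pixels'][165:245,240:320],(400,400),interpolation=cv2.INTER_CUBIC)
cv2.imwrite('pics/c6.png',im[:,:,::-1])
E
```

```text
[ 0.5300998  -0.15881059  0.15470125] [1.79744551e+02 1.59281228e-01 9.93476019e+01] 0.0376568147966132 [ 0.48123208 -0.29389091 -1.65753318]
```

View pics/c6.png

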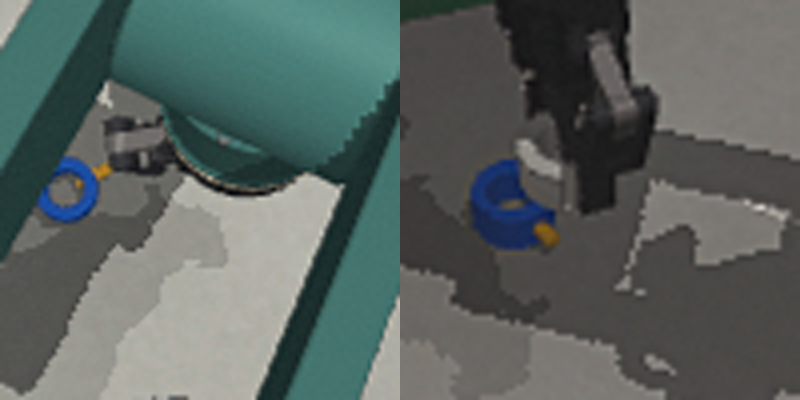

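The collar has lifted (-1.7 N, matching its weight) and both blue rings are undisturbed. Carrying it above the stub.

```bash
python3 plan.py '((.530,.136,.150),93.5,8,-1)'
```

```text
[36,6,0,0,0,0.7,-1,36,6,0,0,0,0.7,-1,36,5,0,0,0,0.7,-1,37,5,0,0,0,0.7,-1,37,4,0,0,0,0.8,-1,36,4,1,0,0,0.7,-1,37,4,0,0,0,0.8,-1,36,3,1,0,0,0.7,-1]
end [530.  135.5 149.9] 93.55
```

{"api": "step_arm", "payload": {"moves": [36,6,0,0,0,0.7,-1,36,6,0,0,0,0.7,-1,36,5,0,0,0,0.7,-1,37,5,0,0,0,0.7,-1,37,4,0,0,0,0.8,-1,36,4,1,0,0,0.7,-1,37,4,0,0,0,0.8,-1,36,3,1,0,0,0.7,-1]}}

```text
time_s: 13.75
tcp_pos: [0.529, 0.1364, 0.1483]
eef_rot: [-3.138, 0.0, 1.632]
force: [0.3, 0.2, -1.3]
opening: 0.0379
```

{"api": "step_arm", "payload": {"moves": [0,0,0,0,0,0,-1,0,0,0,0,0,0,-1]}}

```text
time_s: 14.0
tcp_pos: [0.5294, 0.1349, 0.1489]
eef_rot: [-3.139, 0.001, 1.634]
force: [0.0, -0.0, -1.3]
opening: 0.0382
```

```bash
python3 - <<'E'
from fit import *
s=state();print(s['tcp_pos'],np.degrees(s['eef_rot']),s['opening'],s['force'])
b=snap('side','side6');a=snap('top','top6')
im=np.zeros((500,800,3),np.uint8)
im[:,:400]=cv2.resize(a['pixels'][185:247,130:180],(400,496),interpolation=cv2.INTER_CUBIC)[:500] if 0 else cv2.resize(a['pixels'][185:247,130:180],(400,500),interpolation=cv2.INTER_CUBIC)
im[:,400:]=cv2.resize(b['pixels'][90:165,215:275],(400,500),interpolation=cv2.INTER_CUBIC)
cv2.imwrite('pics/c7.png',im[:,:,::-1])
E
```

```text
[0.52940534 0.13494247 0.14889787] [-1.79836401e+02  2.90574603e-02  9.35949632e+01] 0.03823297909589978 [ 0.03104383 -0.02372095 -1.25697772]
```

View pics/c7.png

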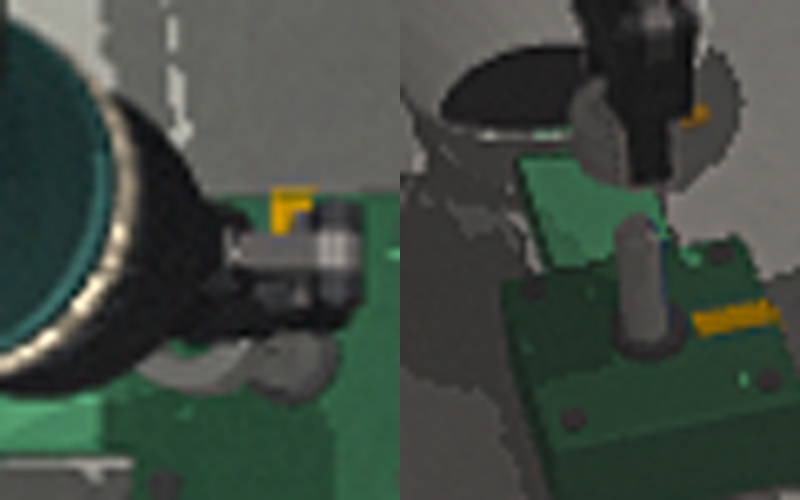

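```bash
python3 - <<'E'
from fit import *
th=np.linspace(0,2*np.pi,80); circ=np.c_[np.cos(th),np.sin(th)]
out=np.zeros((560,800,3),np.uint8)
for k,(tag,x0,y0,o) in enumerate((('top6',135,195,(-.001,-.0025)),('side6',228,90,(.0017,-.002)))):
    d=load(tag); f=9; im=cv2.resize(d['pixels'][y0:y0+62,x0:x0+44],None,fx=f,fy=f,interpolation=cv2.INTER_CUBIC).copy()
    def dr(X,c): cv2.polylines(im,[np.round((proj(d,X)-[x0,y0]+.5)*f-.5).astype(np.int32)],False,c,1,cv2.LINE_AA)
    for dx,c in((0,(255,0,0)),(-.004,(255,255,0))):
        for z in(.158,.136): dr(tr((.5297+dx+o[0],.1355+o[1],0),circ*.02,z),c)
    q=(.5293+o[0],.136+o[1],np.radians(3.5))
    dr(tr(q,circ*.01,.0965),(0,255,255)); dr(tr(q,circ*.015,.052),(0,255,255)); dr(tr(q,[[.0065,-.0076],[.0065,.0076]],.096),(255,0,255)); dr(tr(q,[[.0065,-.0076],[.0065,.0076]],.056),(255,0,255))
    dr(tr(q,[[.018,.006],[.05,.006],[.05,-.006],[.018,-.006]],.046),(255,0,255))
    out[:558,k*400:k*400+396]=im
cv2.imwrite('pics/c8.png',out[:,:,::-1])
E
```

```text
(no output)
```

View pics/c8.png

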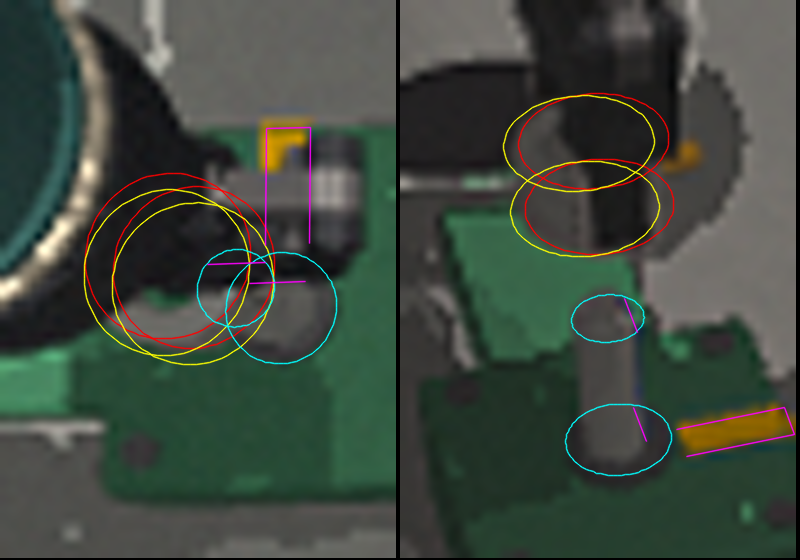

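```bash
python3 - <<'E'
from fit import *
d=load('side6'); hsv=cv2.cvtColor(d['pixels'],cv2.COLOR_RGB2HSV).astype(int)
m=(hsv[...,0]>8)&(hsv[...,0]<30)&(hsv[...,1]>110)&(hsv[...,2]>60); m[:98]=0;m[112:]=0;m[:,:252]=0;m[:,270:]=0
ys,xs=np.nonzero(m);print(list(zip(xs.tolist(),ys.tolist())))
C=np.array([.5287+.0017,.1353-.002])
for z in(.145,.147,.149):
    W=np.array([at_z(d,(x,y),z)[:2] for x,y in zip(xs,ys)]); v=W-C; print(z,W.mean(0),np.degrees(np.arctan2(*v.mean(0)[::-1])),np.hypot(*v.T).min(),np.hypot(*v.T).max())
for a in(-5,0,3.5,7,12):
    print(a,proj(d,tr((*C,np.radians(a)),[[.022,0],[.027,0],[.031,0]],.147)).round(1).tolist())
E
```

```text
[(259, 106), (260, 106), (259, 107), (260, 107), (261, 107), (257, 108), (258, 108), (259, 108), (260, 108)]
0.145 [0.55601363 0.13636693] 6.827987060638181 0.019884809487491134 0.03010102036397413
0.147 [0.55566298 0.13386757] 1.2870202496800605 0.019528903810581994 0.0296030276520767
0.149 [0.55531232 0.13136821] -4.434041473107025 0.019494276504599957 0.02931480697611777
-5 [[258.0, 108.1], [260.1, 107.9], [261.8, 107.7]]
0 [[257.9, 107.6], [260.0, 107.3], [261.6, 107.0]]
3.5 [[257.8, 107.2], [259.8, 106.8], [261.4, 106.5]]
7 [[257.7, 106.9], [259.6, 106.4], [261.2, 106.1]]
12 [[257.4, 106.4], [259.3, 105.9], [260.8, 105.4]]
```

Overlays put the collar about 1 mm toward -x from the TCP, with the screw at roughly 1 to 7°, facing the mark. Descending carefully onto the chamfer.

{"api": "step_arm", "payload": {"moves": [0.5,0.5,12,0,0,0,-1,0,0,12,0,0,0,-1,0,0,8,0,0,0,-1,0,0,3,0,0,0,-1,0,0,2,0,0,0,-1,0,0,2,0,0,0,-1]}}

```text
time_s: 14.85
tcp_pos: [0.5312, 0.1359, 0.1115]
eef_rot: [3.141, -0.0, 1.633]
force: [0.7, -0.4, -0.9]
opening: 0.0377
```

{"api": "step_arm", "payload": {"moves": [0,0,2,0,0,0,-1,0,0,1,0,0,0,-1]}}

```text
time_s: 15.1
tcp_pos: [0.531, 0.1359, 0.1084]
eef_rot: [3.141, -0.0, 1.633]
force: [-0.1, -0.2, -1.0]
opening: 0.0378
```

{"api": "step_arm", "payload": {"moves": [0,0,2,0,0,0,-1,0,0,2,0,0,0,-1,0,0,2,0,0,0,-1]}}

```text
time_s: 15.48
tcp_pos: [0.5309, 0.1359, 0.1022]
eef_rot: [3.142, -0.0, 1.633]
force: [0.1, -0.8, -2.1]
opening: 0.0379
```

{"api": "step_arm", "payload": {"moves": [0,0,2,0,0,0,-1,0,0,1,0,0,0,-1]}}

```text
time_s: 15.72
tcp_pos: [0.5308, 0.1358, 0.0991]
eef_rot: [-3.141, -0.0, 1.633]
force: [-0.0, -1.4, -1.4]
opening: 0.0381
```

```bash
python3 - <<'E'
from fit import *
s=state();print(s['tcp_pos'],np.degrees(s['eef_rot']),s['opening'],s['force'],s['ft_torque'])
b=snap('side','side7');a=snap('top','top7')
im=np.zeros((500,800,3),np.uint8)
im[:,:400]=cv2.resize(a['pixels'][185:247,140:190],(400,500),interpolation=cv2.INTER_CUBIC)
im[:,400:]=cv2.resize(b['pixels'][100:162,225:275],(400,500),interpolation=cv2.INTER_CUBIC)
cv2.imwrite('pics/c9.png',im[:,:,::-1])
E
```

```text
[0.53084724 0.13584606 0.09913629] [-1.79983730e+02 -6.13138608e-03  9.35446245e+01] 0.03810688298801401 [-0.01199712 -1.38650379 -1.4033144 ] [0.02264339 0.03299821 0.03163931]
```

View pics/c9.png

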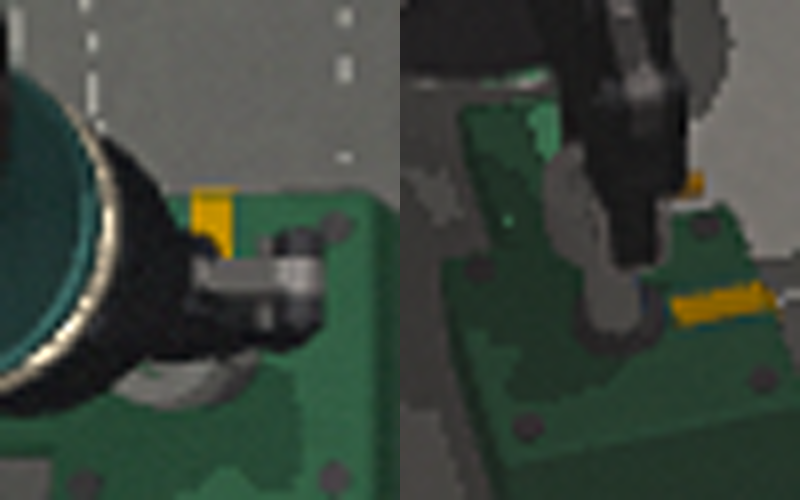

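The shaft is inside the bore with no contact force, and the screw at (690,185) points along the mark. Continuing to lower.

{"api": "step_arm", "payload": {"moves": [0,0,2,0,0,0,-1,0,0,2,0,0,0,-1,0,0,2,0,0,0,-1,0,0,1,0,0,0,-1]}}

```text
time_s: 16.32
tcp_pos: [0.5308, 0.1359, 0.0921]
eef_rot: [-3.141, -0.0, 1.633]
force: [0.1, -0.2, -1.5]
opening: 0.0378
```

{"api": "step_arm", "payload": {"moves": [0,0,3,0,0,0,-1,0,0,3,0,0,0,-1,0,0,3,0,0,0,-1,0,0,3,0,0,0,-1,0,0,2,0,0,0,-1,0,0,0,0,0,0,-1]}}

```text
time_s: 17.08
tcp_pos: [0.5308, 0.1359, 0.0781]
eef_rot: [-3.141, -0.0, 1.633]
force: [-0.3, 1.0, -1.5]
opening: 0.0378
```

```bash
python3 - <<'E'
from fit import *
s=state();print(s['tcp_pos'],np.degrees(s['eef_rot']),s['opening'],s['force'],s['ft_torque'])
b=snap('side','side8');a=snap('top','top8')
im=np.zeros((500,800,3),np.uint8)
im[:,:400]=cv2.resize(a['pixels'][185:247,140:190],(400,500),interpolation=cv2.INTER_CUBIC)
im[:,400:]=cv2.resize(b['pixels'][100:162,225:275],(400,500),interpolation=cv2.INTER_CUBIC)
cv2.imwrite('pics/c10.png',im[:,:,::-1])
E
```

```text
[0.53081499 0.1358599  0.07813492] [-1.79976892e+02 -5.30721639e-03  9.35491762e+01] 0.037817990429946775 [-0.26849815  1.04131955 -1.51722906] [ 0.03753566  0.04359977 -0.01603459]
```

View pics/c10.png

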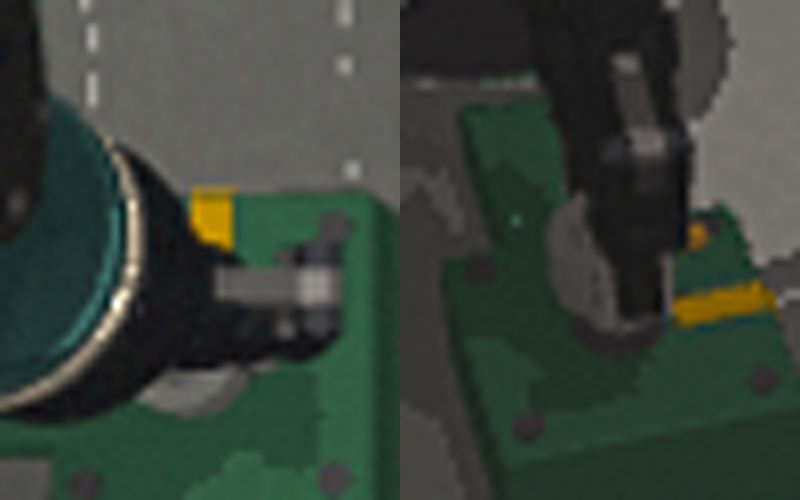

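```bash
python3 - <<'E'
from fit import *
for tag,o in(('top8',(-.001,-.0025)),('side8',(.0017,-.002)),('top6',(-.001,-.0025))):
    d=load(tag);P=cloud(d); hsv=cv2.cvtColor(d['pixels'],cv2.COLOR_RGB2HSV).astype(int)
    dz=.072 if tag=='top6' else 0
    c=np.array([.5297+o[0],.136+o[1]]); r=np.hypot(P[...,0]-c[0],P[...,1]-c[1])
    m=(r<.024)&(P[...,2]>.06+dz)&(P[...,2]<.095+dz)&(hsv[...,1]<50)&(hsv[...,2]>75)
    X=P[m]; z=X[:,2]; print(tag,m.sum(),np.percentile(z,[2,10,25,50,75,90,98]).round(4))
    t=X[z>.083+dz]; 
    if len(t)>8:
        A=np.c_[t[:,:2]-c,np.ones(len(t))]; print(len(t),np.median(t,0).round(4),'r',np.hypot(*(t[:,:2]-c).T).round(3))
    h=(abs(P[...,2]-.046)<.006)&(hsv[...,0]>60)&(hsv[...,0]<90)&(r<.06); print('housing z',np.median(P[h][:,2]))
    if tag!='top6':
        f=9;x0,y0=(140,190) if tag[0]=='t' else (225,108)
        im=cv2.resize(d['pixels'][y0:y0+56,x0:x0+44],None,fx=f,fy=f,interpolation=cv2.INTER_CUBIC).copy()
        th=np.linspace(0,2*np.pi,80); circ=np.c_[np.cos(th),np.sin(th)]
        for zz in(.087,.065): cv2.polylines(im,[np.round((proj(d,tr((*c,0),circ*.02,zz))-[x0,y0]+.5)*f-.5).astype(np.int32)],False,(255,0,0),1,cv2.LINE_AA)
        for zz in(.052,): cv2.polylines(im,[np.round((proj(d,tr((*c,0),circ*.015,zz))-[x0,y0]+.5)*f-.5).astype(np.int32)],False,(0,255,255),1,cv2.LINE_AA)
        p=(proj(d,tr((*c,np.radians(3.5)),[[.022,0],[.031,0]],.076))-[x0,y0]+.5)*f-.5; cv2.polylines(im,[np.round(p).astype(np.int32)],False,(255,0,255),1)
        cv2.imwrite(f'pics/z{tag}.png',im[:,:,::-1])
a=cv2.imread('pics/ztop8.png');b=cv2.imread('pics/zside8.png');cv2.imwrite('pics/z8.png',np.hstack([a,b]))
E
```

```text
top8 57 [0.0727 0.0753 0.0841 0.0863 0.088  0.0888 0.0896]
44 [0.5144 0.13   0.0873] r [0.01  0.01  0.013 0.015 0.016 0.018 0.019 0.014 0.013 0.012 0.012 0.013
 0.013 0.014 0.016 0.017 0.02  0.017 0.016 0.015 0.014 0.015 0.015 0.015
 0.017 0.017 0.02  0.02  0.019 0.018 0.017 0.017 0.017 0.017 0.018 0.019
 0.02  0.02  0.019 0.019 0.019 0.019 0.02  0.02 ]
housing z 0.04616504691244768Traceback (most recent call last):
  File "<stdin>", line 7, in <module>
    return _quantile_unchecked(
        a, q, axis, out, overwrite_input, method, keepdims, weights)
    return _ureduce(a,
                    func=_quantile_ureduce_func,
    ...<5 lines>...
                    overwrite_input=overwrite_input,
                    method=method)
    r = func(a, **kwargs)
    result = _quantile(arr,
                       quantiles=q,
    ...<2 lines>...
                       out=out,
                       weights=wgt)
    slices_having_nans = np.isnan(arr[-1, ...])
                                  ~~~^^^^^^^^^
IndexError: index -1 is out of bounds for axis 0 with size 0
```

```bash
python3 - <<'E'
from fit import *
th=np.linspace(0,2*np.pi,80); circ=np.c_[np.cos(th),np.sin(th)]; ims=[]
for tag,o in(('top8',(-.001,-.0025)),('side8',(.0017,-.002))):
    d=load(tag); c=np.array([.5295+o[0],.136+o[1]]); f=9;x0,y0=(140,190) if tag[0]=='t' else (225,108)
    im=cv2.resize(d['pixels'][y0:y0+56,x0:x0+44],None,fx=f,fy=f,interpolation=cv2.INTER_CUBIC).copy()
    def dr(X,k): cv2.polylines(im,[np.round((proj(d,X)-[x0,y0]+.5)*f-.5).astype(np.int32)],False,k,1,cv2.LINE_AA)
    for zz in(.087,.065): dr(tr((*c,0),circ*.02,zz),(255,0,0))
    dr(tr((*c,0),circ*.015,.052),(0,255,255))
    dr(tr((*c,np.radians(3.5)),[[.022,0],[.031,0]],.076),(255,0,255))
    ims.append(im)
    if tag[0]=='s':
        hsv=cv2.cvtColor(d['pixels'],cv2.COLOR_RGB2HSV).astype(int); m=(hsv[...,0]>8)&(hsv[...,0]<30)&(hsv[...,1]>110); m[:124]=0;m[133:]=0;m[:,:257]=0;m[:,266:]=0
        ys,xs=np.nonzero(m); print(list(zip(xs.tolist(),ys.tolist())),proj(d,tr((*c,np.radians(3.5)),[[.022,0],[.027,0],[.031,0]],.076)))
cv2.imwrite('pics/z8.png',np.hstack(ims)[:,:,::-1])
E
```

```text
[(262, 127), (261, 128), (262, 128), (261, 129), (262, 129), (263, 129), (261, 130), (262, 130)] [[259.70272229 129.46549825]
 [261.62051027 129.08257249]
 [263.15295739 128.77653392]]
```

View pics/z8.png

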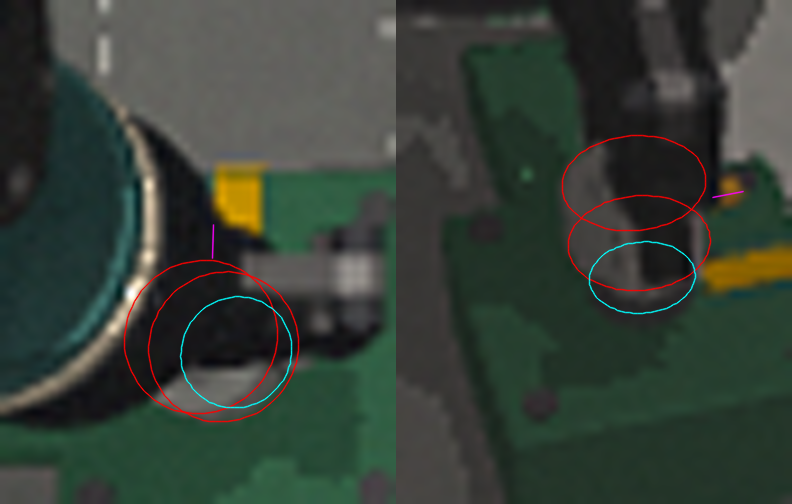

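The collar outline, height and screw direction all match the overlay (screw at (735,188), model line alongside). Forces show only the collar's weight. Handing in.

```bash
python3 - <<'E'
from cell import *
s=state();print(s['time_s'],s['tcp_pos'],s['force'],s['opening']);print(hand_in())
E
```

```text
17.175 [0.53101714 0.13588156 0.07837816] [ 0.11602648 -0.45647248 -1.00779166] 0.037993859947978235
the job is handed in; nothing more can be done
None
```

The collar is on the shaft with its set screw over the flat, still gripped at about 45 N, and I handed the job in at 17.2 s of the 48 s allowed.

I pinched the stub with one finger on the flat (opening 16.0 mm) and turned it about 68.5° until the flat faced the yellow mark. I then closed lightly on the round sides to find the shaft axis, picked up the bright metal collar rather than either blue one, and lowered it over the shaft.

**What my last checks showed:**
- **Height:** the collar's top face reads 87.3 mm in the depth image, which puts its centre at about 76 mm, the middle of the flat. Its underside is about 13 mm above the bearing shoulder.
- **Level:** the tool axis was within 0.1° of vertical. Only one edge of the collar was in view, so this is not a full tilt check of the collar itself.
- **Forces:** the last reading was about 1 N, roughly the collar's weight, so the collar is not pressing on the shaft.
- **Screw direction:** in the side camera picture the screw lies along the mark.

**What disagreed or stayed uncertain:**
- **Camera position:** both cameras put the shaft about 2 mm away from where the fingers felt it. I trusted the fingers.
- **Opening reading:** it showed 38 mm on the 40 mm collar, lower than I expected, and I did not find out why.
- **Yaw:** the station's yaw, about 3.5°, is good to 1–2°, and so is the flat's alignment to the mark. The screw's own angle is only known to about 5°.

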